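Refit the bamboo drip grate and set the scrub brush on it

ROBOT

A 6-joint arm with a two-finger parallel gripper is mounted at the origin on the work surface. World frame = base frame: x ahead of the robot, y to its left, z up, the work surface at z = 0. Lengths are in mm, angles in rad, forces in N, time in s.
With the tool pointing down it reaches from about 350 to 875 mm from the base axis. Payload 4.2 kg.
Tool frame: the origin (TCP) lies midway between the tips of the shut fingers; the grasp point (between the pads) lies 19 mm behind it; z points along the fingers, y is the line along which they close (so a half turn about z gives the same grasp; the last joint's range is limited). The gripper opens to 85 mm and grips with 20 to 120 N. Pads are 22 mm wide; open, the fingers measure 114 mm over their backs; the gripper's body (76 mm by 85 mm) begins 54 mm behind the grasp point. The pads swing forward as they close: fully open they stand 13 mm farther back than shut.
Start: joints at [-1.066, 0.385, 0.008, 0, -1.194, -0.259], TCP at [152.1, -606.189, 192.312] pointing down, gripper open.
Joint ranges: [-3.14, 3.14], [-1.21, 2.06], [-1.07, 1.41], [-3.16, 2.05], [-2.99, -0.16], [-3.1, 3.1]. Speed limits (rad/s): [2.79, 2.79, 3.14, 3.14, 3.14, 3.14].

INTERFACE

Orientations are given as a unit quaternion [x, y, z, w].
In Python, from bench import read_state, get_image, job_done gives the robot as it stands.
- The arm moves only by the shell command python3 -m jog 'ROWS'. ROWS is JSON, a list of rows, each a list of 3 entries, a list of its own where there are three numbers: the shift along the world's x, y, z scaled (see below), then the turn, a rotation vector about the world's x, y, z scaled (see below), then the gripper's target within -1 to 1 (shut at 1, half-way at 0, fully open at -1). In form: [[[x, y, z], [wx, wy, wz], claw], ...]. A call has 1 to 20 rows; each row is the pose to reach, as a shift and turn from the pose commanded when the call began; what a row does not reach only later rows make up. The controller multiplies each number of a shift by 10 cm and each number of a turn by 120 degrees. A row lasts 1/10 s, in which the tool goes at most 50 mm and 8.59 degrees, less where a joint would pass 70% of its speed; a pose out of reach is approached as far as the arm can. A call with a number of a shift or a turn outside -1 to 1 is refused whole. A call with a gripper value outside its range is refused whole. The fingers move at their own pace and stop on an object; the grip force is fixed at half the most. Time passes only in rows, so rows that repeat a pose let the fingers close. It gives the time, the measured TCP pose, the force, the opening and the grip force at its end, in the units of the state.
- read_state(): the state, without advancing time (a new reading comes with each control period).
- get_image(name): name is "side" or "top" or "wrist"; returns a dict with "frame" (420x560x3 uint8, red, green, blue), "range_z" (420x560 float32, mm along the optical axis (not along the pixel's ray), 0 where there is no reading), "fx", "fy", "cx", "cy" (pixels), "R" (3x3) and "t" (3): a world point X has camera coordinates R X + t. Camera axes: x right, y down, z forward; pixel columns grow to the right and rows downward; lengths in mm; the calibration is good to about 2 mm. A picture is of the moment at which its call begins.
- job_done(): hands the job in; it is judged then, once.
The state is a dict: "clock": time; "joints": joint angles; "joint_vel": joint speeds; "joint_efforts": joint torques, N m; "position": TCP position; "ee_rot": TCP orientation; "contact_force": force on the tool from outside, world axes, zero at the start; "wrist_torque": the same for the moment, N m; "gripper_width": finger opening in mm; "grasp_force": force on a finger pad.
Only numpy, scipy, OpenCV 4.12 (cv2) and the standard library are available. Lean on these libraries where they do the work, as an engineer would, in place of code of your own. Each camera call takes 0.05 s, during which the arm holds its last target. There are 200 camera calls.

TASK

Fit the bamboo grate back into the white drip tray: hook its dark edge under the tray's blue lip while the other edge is still raised, then swing it down until it lies flat and fully home on its ledges, and let go. Then stand the black scrub brush on the grate's slats, bristles down, to drain. Put things down gently, do not drop them, and leave everything else where it is.

Things in the scene. Friction and masses are not known exactly. Their poses are not given: they have to be found in the camera images.
- tray: White drip tray fixed to the counter at left or right, 180 (x) x 150 (y) mm, walls 5 mm thick. Origin: centre of underside, z up. Inside: x -85 to 85, y -70 to 70 mm. The -x wall (robot's side, yaw within 0.35 rad) is 42 mm high and carries the blue lip; the other walls are 29 mm high. Ledges 20 mm wide inside the -x and +x walls, tops at z = 20 mm, carry the grate.
- tray_lip (a point): Middle of the blue lip's lower inner edge, at (-67, 0, 37) mm in the tray's frame, same axes. The lip runs the tray's full width, juts 18 mm to +x from the wall, top at z = 42 mm; the gap between it and the ledge is 17 mm. Lip to +x wall is 152 mm, shorter than the grate, so the grate goes in tilted some 12 degrees, dark edge low, slid under the lip, then swung down.
- tray_seat (a point): Middle of the tray at ledge-top height, (0, 0, 20) mm in the tray's frame, same axes. The grate's origin comes here when fully home: level, its axes along the tray's, dark edge under the lip, with 4 mm of play each way in x and 5 mm in y.
- grate: Loose bamboo slatted grate, about 0.2 kg, 162 (x) x 130 (y) mm, 8 mm thick, lying flat on the counter, rail up. Origin: centre of underside, z up. Its -x edge is a dark crossbar (the edge to hook), its +x edge is pale. It has a grip rail, see grate_rail.
- grate_rail (a point): Middle of the top of the grate's grip rail, at (45, 0, 36) mm in the grate's frame, same axes. The rail is a straight solid bar of darker bamboo, 12 mm thick (x), 80 mm long (y), 28 mm tall (grate z 8 to 36). Pinch it across its thickness.
- hook_edge (a point): Middle of the grate's dark -x edge face, at (-81, 0, 4) mm in the grate's frame, same axes.
- far_edge (a point): Middle of the grate's pale +x edge face, at (81, 0, 4) mm in the grate's frame, same axes.
- brush: Loose black scrub brush, about 0.09 kg, standing bristles down, 85 (x) x 45 (y) mm, 58 mm tall; same either way round. Origin: centre of underside (bristle tips), z up. Rigid bristle block z 0 to 18, body 18 to 32. Room for it on the fitted grate: slats clear between lip and rail, grate x about -67 to 39, y -65 to 65 mm.
- brush_rib (a point): Middle of the top of the brush's grip rib, at (0, 0, 58) mm in the brush's frame, same axes. Rib 70 mm long (x), 22 mm wide (y), standing on the body from z = 32 to 58 mm. Pinch it across its width.
- tiers: Bystander: three stacked round white containers, 96 mm across, 165 mm tall overall. Origin: centre of its underside.
- container: Bystander: single round white container, 96 mm across, 55 mm tall. Origin: centre of its underside.
- jar: Bystander: clear twist-capped jar, 68 mm across, 110 mm tall. Origin: centre of its underside.
- cleaner: Bystander: white bottle with green cap, 66 mm across, 130 mm tall. Origin: centre of its underside.
- scraper: Bystander: orange silicone scraper, 210 mm long (its x), lying flat at the far side. Origin: centre of its underside.
- peg_basket: Bystander: steel wire basket of pegs, 164 x 114 x 72 mm. Origin: centre of its underside.

How it is judged:
By the outcome, as a careful person would: the job done as asked, in the order asked, and still so for the second after the job is handed in, with the robot touching nothing.
It also fails if it takes over 59 s, if anything falls off the work surface, if the arm or the gripper's body presses on something with over 40 N, if the wrist force passes 120 N, or if a joint passes its speed limit or range.

## Working session

There is one attempt and no reset: what is moved stays moved. The work goes in short steps, Python scripts to look and compute and a shell command to move; the robot and the scene stay as the last step left them, time stands still between calls to the robot, and variables do not carry over. Pictures are saved under pics/ and viewed, at most 13 in all, crops included, and the job is handed in when it is done.

```bash
mkdir -p pics; ls
python3 - <<'E'
from bench import *
import cv2,numpy as np
s=read_state();print(s)
for n in ["top","side"]:
    g=get_image(n);cv2.imwrite(f"pics/{n}0.png",g["frame"][:,:,::-1]);np.savez(f"{n}0.npz",**g)
    print(n,g["fx"],g["cx"],g["cy"],np.round(g["R"],3).tolist(),g["t"],(g["range_z"]>0).mean())
E
```

```text
pics
{'clock': 0.0, 'joints': array([-1.06634366e+00,  3.85561541e-01,  6.64708650e-03, -4.86965129e-04,
       -1.19397720e+00, -2.58622715e-01]), 'joint_vel': array([ 0.00048327,  0.00085659, -0.00057686,  0.00020907, -0.00077934,
        0.00017718]), 'joint_efforts': array([-2.58975870e-04, -3.92289162e+01,  1.88401669e+01,  4.18628186e+00,
       -4.50529173e-03,  8.18956039e-06]), 'position': array([ 151.97211258, -605.5714672 ,  191.22875388]), 'ee_rot': array([-1.22516483e-01,  9.92465900e-01,  1.05659223e-03, -1.80061930e-04]), 'contact_force': array([ 0.36273899, -0.33346236,  0.33226345]), 'wrist_torque': array([ 0.05383813,  0.02181799, -0.02264886]), 'grasp_force': 0.0, 'gripper_width': 84.97834760141411}
top 390.00484835934947 271.9967568019024 202.05588362669764 [[0.003, -1.0, 0.003], [-0.999, -0.003, -0.053], [0.053, -0.003, -0.999]] [  -4.10029804  588.01020356 1287.93785878] 0.9961181972789116
side 502.5130926682582 274.5602596503296 202.4447022713121 [[-0.705, -0.709, 0.022], [-0.409, 0.382, -0.829], [0.579, -0.594, -0.559]] [ 428.93075566  289.1498735  1140.74099015] 0.9960501700680272
```

View pics/top0.png

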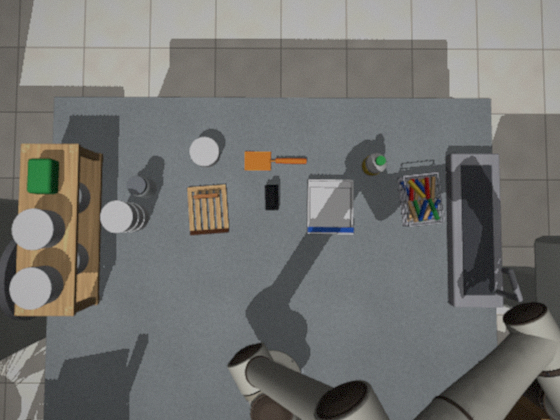

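View pics/side0.png

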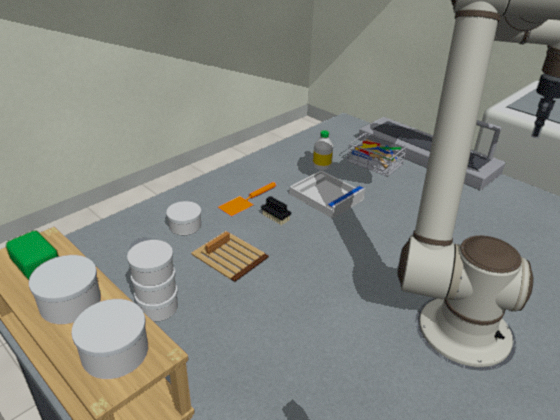

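The top view shows the grate at about (208,209) with its rail at (208,194), the brush at (272,197), and the tray at (331,206) with its blue lip at (331,230). The side view agrees.

```bash
cat > h.py <<'E'
import numpy as np,cv2
from scipy.spatial.transform import Rotation as Ro
def plane(g,uv,z):
    uv=np.atleast_2d(np.asarray(uv,float)); R,t=g["R"],g["t"]
    d=np.c_[(uv[:,0]-g["cx"])/g["fx"],(uv[:,1]-g["cy"])/g["fy"],np.ones(len(uv))]@R
    c=-R.T@t
    return c+d*((z-c[2])/d[:,2])[:,None]
def cloud(g):
    v,u=np.mgrid[:420,:560];z=g["range_z"].astype(float)
    P=np.stack([(u-g["cx"])/g["fx"]*z,(v-g["cy"])/g["fy"]*z,z],-1)
    return (P-g["t"])@g["R"]
def rect(g,m,z):
    v,u=np.nonzero(m);P=plane(g,np.c_[u,v],z)[:,:2]
    r=cv2.minAreaRect(P.astype(np.float32));return np.round(P.mean(0),1),np.round(r[0],1),np.round(r[1],1),round(r[2],1)
def big(m):
    n,l,s,_=cv2.connectedComponentsWithStats(m.astype(np.uint8));return l==1+np.argmax(s[1:,4])
def hsv(g): return cv2.cvtColor(g["frame"],cv2.COLOR_RGB2HSV).astype(int)
E
python3 - <<'E'
from h import *
g=dict(np.load("top0.npz"));H=hsv(g);h,s,v=H[...,0],H[...,1],H[...,2]
C=cloud(g);Z=C[...,2]
V,U=np.mgrid[:420,:560]
box=lambda a,b,c,d:(U>a)&(U<b)&(V>c)&(V<d)
gm=box(180,238,178,242)&(h<25)&(s>70);print("grate",rect(g,big(gm),8))
dk=gm&(V>225);print("dark",rect(g,dk&(v<130),8))
rl=box(180,238,178,242)&(Z>28);print("rail z>28",rl.sum(),rect(g,rl,36),Z[rl].max())
b=box(258,286,178,216);print("brush",rect(g,big(b&(v<50)),32)); t=b&(Z>48);print("rib",t.sum(),rect(g,t,58),Z[t].max())
bl=box(295,365,215,245)&(h>95)&(h<130)&(s>120);print("lip",rect(g,big(bl),42))
tr=box(300,360,172,240)&(((s<40)&(v>130)&(Z>15))|bl);print("tray",rect(g,big(tr),30))
print([C[y,x].round() for x,y in [(331,206),(272,230),(208,194),(272,197)]])
E
```

```text
grate (array([565.2, 214. ]), array([563.9, 213.2]), array([160.3, 130.5]), 4.6)
dark (array([491.6, 209.8]), array([492.5, 208.1]), array([ 23.4, 127.1]), 0.2)
rail z>28 109 (array([599.2, 218.2]), array([560.7, 220.7]), array([155.1, 193.3]), 56.1) 1317.203461634469
brush (array([604.1,  -1. ]), array([604. ,  -1.5]), array([81.1, 41.6]), 2.9)
rib 149 (array([602.4,   0.8]), array([603.9, -16.8]), array([68.1, 55. ]), 0.2) 1317.203461634469
lip (array([ 498.1, -190.4]), array([ 499.1, -193.6]), array([ 13., 147.]), 0.2)
tray (array([ 581.1, -174.5]), array([ 576.7, -193.6]), array([168.7, 151.6]), 0.2)
[array([ 576., -202.,    2.]), array([495.,  -3.,  -1.]), array([613., 208.,  39.]), array([602.,  -2.,  57.])]
```

```bash
python3 -m jog '[[[0.82,0.82,0.2],[0,0,0.127],-1],[[0.82,0.82,0.2],[0,0,0.127],-1],[[0.82,0.82,0.2],[0,0,0.127],-1]]'
python3 -m jog '[[[0.82,0.82,0.2],[0,0,0.127],-1],[[0.82,0.82,0.2],[0,0,0.127],-1],[[0.82,0.82,0.2],[0,0,0.127],-1]]' 
python3 -m jog '[[[0.82,0.82,0.2],[0,0,0.127],-1],[[0.82,0.82,0.2],[0,0,0.127],-1],[[0.82,0.82,0.2],[0,0,0.127],-1]]' 
python3 -m jog '[[[0.82,0.82,0.2],[0,0,0.127],-1],[[0.82,0.82,0.2],[0,0,0.127],-1],[[0.82,0.82,0.2],[0,0,0.127],-1]]' 
python3 -m jog '[[[0.82,0.82,0],[0,0,0.127],-1],[[0.82,0.82,0],[0,0,0.127],-1],[[0.82,0.82,0],[0,0,0.127],-1],[[0.82,0.82,0],[0,0,0.127],-1]]'
python3 - <<'E'
from bench import *
from h import *
s=read_state();print(s["position"],s["joints"].round(2),(Ro.from_quat(s["ee_rot"]).as_matrix()).round(3).tolist())
g=get_image("wrist");cv2.imwrite("pics/w1.png",g["frame"][:,:,::-1]);np.savez("w1.npz",**g)
print(g["fx"],(-g["R"].T@g["t"]).round(),g["R"].round(2).tolist())
E
```

```text
clock: 0.4
position: [236.0, -522.1, 212.9]
ee_rot: [-0.255, 0.967, -0.0, 0.0]
contact_force: [0.2, -0.7, 0.4]
gripper_width: 85.1
grasp_force: 0.0
clock: 0.7
position: [318.4, -439.9, 233.0]
ee_rot: [-0.382, 0.924, -0.0, 0.0]
contact_force: [0.3, 0.3, 0.0]
gripper_width: 85.5
grasp_force: 0.0
clock: 1.0
position: [400.5, -357.8, 252.9]
ee_rot: [-0.501, 0.866, -0.0, 0.0]
contact_force: [0.7, -0.8, -0.9]
gripper_width: 85.6
grasp_force: 0.0
clock: 1.3
position: [482.6, -275.7, 272.6]
ee_rot: [-0.611, 0.792, -0.0, 0.0]
contact_force: [0.0, -0.5, -0.0]
gripper_width: 85.2
grasp_force: 0.0
clock: 1.7
position: [563.0, -194.6, 271.0]
ee_rot: [0.709, -0.705, -0.001, 0.001]
contact_force: [-0.6, -0.1, -0.5]
gripper_width: 85.6
grasp_force: 0.0
[ 562.98149459 -194.64635621  270.96093181] [-0.06  0.29  0.07 -0.   -1.35  0.07] [[0.006, -1.0, -0.002], [-1.0, -0.006, 0.0], [-0.0, 0.002, -1.0]]
311.06455612518965 [ 563. -278.  453.] [[-1.0, -0.01, 0.0], [-0.01, 0.95, 0.32], [-0.0, 0.32, -0.95]]
```

View pics/w1.png

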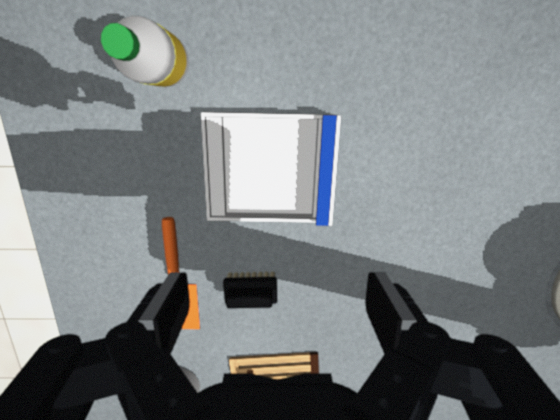

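The wrist view shows the tray at (270,168) with its blue lip at (327,170), and the brush at (250,291).

Run:
```python
from h import *
g=dict(np.load("w1.npz"));H=hsv(g);h,s,v=H[...,0],H[...,1],H[...,2];V,U=np.mgrid[:420,:560]
box=lambda a,b,c,d:(U>a)&(U<b)&(V>c)&(V<d)
m=big(box(300,360,100,240)&(h>100)&(h<130)&(s>120));print("lip",rect(g,m,42))
vv,uu=np.nonzero(m)
for f in (np.max,np.min): # edges of lip per row
    rows=np.unique(vv);e=np.array([[f(uu[vv==r]),r] for r in rows[4:-4]])+0.
    e[:,0]+=0.5 if f is np.max else -0.5
    P=plane(g,e,42);k=np.polyfit(P[:,1],P[:,0],1);print("edge: x at y=-193",np.polyval(k,-193),"yaw deg",np.degrees(np.arctan(-k[0])),"y",P[:,1].min(),P[:,1].max())
C=cloud(g);Z=C[...,2];w=box(180,360,90,240)&(Z>22)&(Z<50)
print("tray z>22",C[w][:,:2].min(0),C[w][:,:2].max(0));r=cv2.minAreaRect(C[w][:,:2].astype(np.float32));print(r)
w=box(215,290,280,312)&(Z>45)&(Z<65);print("rib",cv2.minAreaRect(C[w][:,:2].astype(np.float32)),C[w].mean(0))
w=box(215,290,262,312)&(v<50);print("brush",rect(g,big(w),32))
```

```text
lip (array([ 497.3, -196.2]), array([ 497.3, -191.6]), array([149.2,  17.1]), 89.3)
edge: x at y=-193 488.74874548594556 yaw deg -0.7940210021037541 y -261.30234790295475 -123.07944615934528
edge: x at y=-193 505.89710369684366 yaw deg -0.7422848026897878 y -261.20068686194793 -122.98689760899674
tray z>22 [ 482.05346365 -268.54475743] [ 663.27938126 -116.40183591]
((572.564453125, -192.61679077148438), (150.21360778808594, 180.2874298095703), 89.25907135009766)
rib ((602.9739990234375, -0.3894786834716797), (69.6009292602539, 22.643136978149414), 0.003727355971932411) [602.18714936  -2.80696245  55.80744948]
brush (array([ 6.035e+02, -6.000e-01]), array([6.032e+02, 1.000e-01]), array([82.4, 54.9]), 2.0)
```

```bash
python3 -m jog '[[[0.09,0.82,0],[0,0,0.01],-1],[[0.09,0.82,0],[0,0,0.01],-1],[[0.09,0.82,0],[0,0,0.01],-1]]' | head -2
python3 -m jog '[[[0.09,0.82,0],[0,0,0.01],-1],[[0.09,0.82,0],[0,0,0.01],-1],[[0.09,0.82,0],[0,0,0.01],-1]]' | head -2
python3 -m jog '[[[0.09,0.82,-0.2],[0,0,0.01],-1],[[0.09,0.82,-0.2],[0,0,0.01],-1],[[0.09,0.82,-0.2],[0,0,0.01],-1]]' | head -2
python3 -m jog '[[[0.09,0.82,-0.3],[0,0,0.01],-1],[[0.09,0.82,-0.3],[0,0,0.01],-1],[[0.09,0.82,-0.3],[0,0,0.01],-1]]' | head -2
python3 -m jog '[[[0.09,0.82,-0.3],[0,0,0],-1],[[0.09,0.82,-0.3],[0,0,0],-1],[[0.09,0.82,-0.3],[0,0,0],-1],[[0.09,0.82,-0.3],[0,0,0],-1]]' | head -3
python3 - <<'E'
from bench import *
from h import *
s=read_state();print(s["position"],s["joints"].round(2),(Ro.from_quat(s["ee_rot"]).as_matrix()).round(3).tolist())
g=get_image("wrist");cv2.imwrite("pics/w2.png",g["frame"][:,:,::-1]);np.savez("w2.npz",**g)
C=cloud(g);Z=C[...,2];near=(abs(C[...,0]-609)<40)&(abs(C[...,1]-217)<60)
w=big(near&(Z>27)&(Z<45));print("rail",cv2.minAreaRect(C[w][:,:2].astype(np.float32)),np.median(Z[w]))
H=hsv(g);m=(H[...,0]<25)&(H[...,1]>70)&(Z<45)&(abs(C[...,0]-565)<110)&(abs(C[...,1]-214)<100)
print("grate",rect(g,big(m),8),cv2.minAreaRect(C[big(m)][:,:2].astype(np.float32)))
E
```

```text
clock: 2.05
position: [570.4, -112.8, 272.5]
clock: 2.35
position: [579.7, -31.1, 272.3]
clock: 2.65
position: [588.3, 50.7, 250.6]
clock: 2.95
position: [597.3, 132.4, 219.8]
clock: 3.35
position: [607.4, 212.0, 192.3]
ee_rot: [0.737, -0.676, 0.0, 0.001]
[607.36026359 212.02721652 192.33267863] [ 0.59  0.42  0.06  0.   -1.21 -0.5 ] [[0.087, -0.996, -0.001], [-0.996, -0.087, -0.001], [0.001, 0.001, -1.0]]
rail ((606.0166625976562, 218.25753784179688), (11.408196449279785, 78.86180114746094), 4.727766990661621) 35.96488807762784
grate (array([563.7, 212.6]), array([562.5, 215.5]), array([161.2, 130.1]), 4.5) ((562.3382568359375, 217.39736938476562), (162.7559814453125, 133.94252014160156), 4.440464973449707)
```

View pics/w2.png

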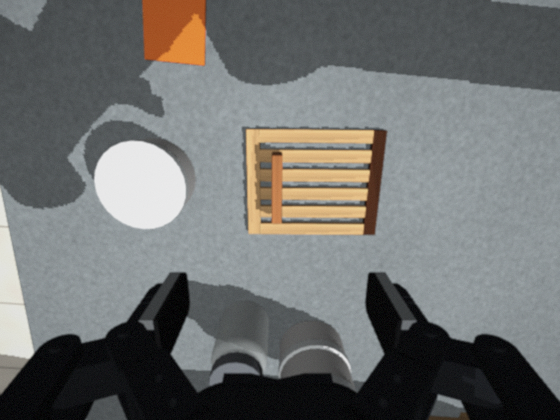

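The grate is under the gripper, with its rail at about (277,188). I'll centre on the rail and descend to grip it.

```bash
python3 -m jog '[[[-0.014,0.06,-0.5],[0,0,0],-1],[[-0.014,0.06,-0.95],[0,0,0],-1],[[-0.014,0.06,-0.95],[0,0,0],-1]]' | head -2
python3 -m jog '[[[0,0,-0.3],[0,0,0],-1],[[0,0,-0.55],[0,0,0],-1],[[0,0,-0.7],[0,0,0],-1],[[0,0,-0.79],[0,0,0],-1],[[0,0,-0.83],[0,0,0],-1],[[0,0,-0.83],[0,0,0],-1]]' | head -4
python3 -m jog '[[[0,0,0],[0,0,0],0.5],[[0,0,0],[0,0,0],1],[[0,0,0],[0,0,0],1],[[0,0,0],[0,0,0],1],[[0,0,0],[0,0,0],1],[[0,0,0],[0,0,0],1],[[0,0,0],[0,0,0],1],[[0,0,0],[0,0,0],1]]'
```

```text
clock: 3.7
position: [601.5, 215.6, 91.7]
clock: 4.3
position: [606.7, 219.7, 15.7]
ee_rot: [0.738, -0.675, 0.0, -0.001]
contact_force: [0.4, 0.3, -0.1]
clock: 5.1
position: [605.6, 219.8, 14.2]
ee_rot: [0.738, -0.675, -0.0, 0.0]
contact_force: [-0.0, 0.7, 0.2]
gripper_width: 0.2
grasp_force: 0.0
```

Run:
```python
from bench import *
from h import *
s=read_state();print(s["gripper_width"],s["grasp_force"],s["contact_force"])
a=get_image("wrist");b=get_image("side")
im=np.hstack([a["frame"],cv2.resize(b["frame"][200:305,170:310],(560,420))])[:,:,::-1]
cv2.imwrite("pics/c3.png",cv2.resize(im,(800,300)))
```

```text
0.23725119783700566 0.0 [-0.01735373  0.68126946  0.23549632]
```

View pics/c3.png

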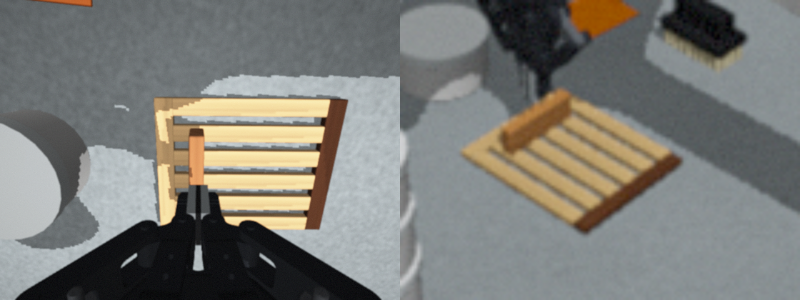

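Run:
```python
from bench import *
from h import *
s=read_state();print(s["position"],s["joints"].round(3))
V,U=np.mgrid[:420,:560]
for n in ["side","wrist","top"]:
    g=get_image(n);C=cloud(g);v=hsv(g)[...,2]
    p=g["R"]@s["position"]+g["t"];print(n,"TCP px",p[0]/p[2]*g["fx"]+g["cx"],p[1]/p[2]*g["fy"]+g["cy"],(-g["R"].T@g["t"]).round())
    m=(np.hypot(C[...,0]-606,C[...,1]-218)<70)&(C[...,2]>37)&(C[...,2]<120)
    if m.sum(): 
        q=C[m];o=np.argsort(q[:,2])[:400:40];print(m.sum());print(q[o].round());print(np.c_[U[m],V[m]][o].tolist())
    if n=="side": cv2.imwrite("pics/s4.png",cv2.resize(g["frame"][120:300,150:330,::-1],(600,600),interpolation=cv2.INTER_CUBIC))
```

```text
[605.69124622 219.80204761  14.26930579] [ 0.599  0.581 -0.15   0.    -0.84  -0.51 ]
side TCP px 217.48868160048127 244.58904422545112 [-240.  871.  868.]
287
[[601. 228.  37.]
 [595. 214.  64.]
 [590. 215.  76.]
 [605. 228.  91.]
 [623. 232. 103.]
 [606. 230. 107.]
 [635. 235. 114.]
 [643. 235. 119.]]
[[216, 240], [221, 231], [222, 228], [214, 223], [208, 217], [213, 218], [204, 212], [202, 209]]
wrist TCP px 275.94495916745296 242.3180697737128 [612. 137. 196.]
14971
[[607. 215.  37.]
 [607. 187.  37.]
 [605. 218.  38.]
 [608. 209.  58.]
 [612. 209.  59.]
 [601. 208.  60.]
 [596. 211.  61.]
 [610. 209.  62.]
 [613. 213.  63.]
 [594. 212.  64.]]
[[274, 251], [279, 205], [278, 257], [273, 258], [265, 260], [287, 260], [296, 268], [269, 262], [261, 270], [301, 272]]
top TCP px 205.59655249001386 196.6095460184803 [5.190e+02 1.000e+00 1.317e+03]
31
[[610. 185.  37.]]
[[215, 195]]
```

View pics/s4.png

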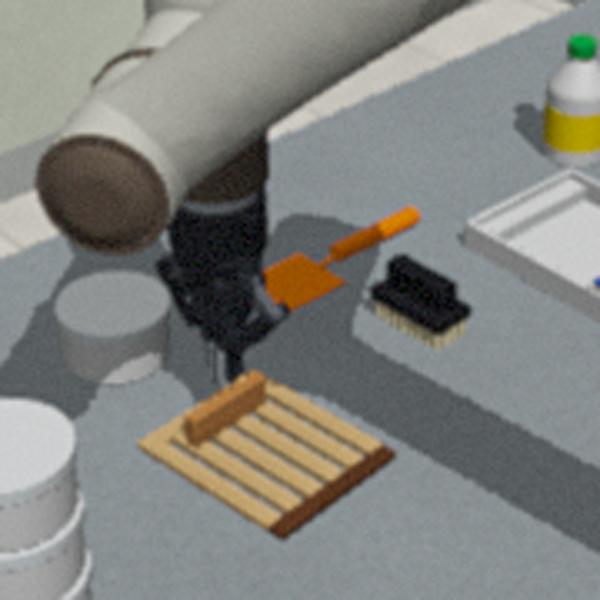

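Although the reported TCP is at z=14, the depth images put the shut fingertips at z≈58, above the rail. I'll open and measure the tip height more precisely before going lower.

```bash
cat > tip.py <<'E'
from bench import *
from h import *
s=read_state();p=s["position"];print(p.round(1),s["gripper_width"],s["contact_force"].round(1))
for n in ["wrist","side"]:
    g=get_image(n);C=cloud(g);H=hsv(g);d=C-p
    m=(H[...,2]<75)&(abs(d[...,0])<65)&(abs(d[...,1])<25)&(d[...,2]>-15)&(d[...,2]<110)&(C[...,2]>13)
    m=cv2.erode(m.astype(np.uint8),np.ones((2,2)))>0
    q=d[m];
    for a,b in((-65,-10),(-10,10),(10,65)):
        k=q[(q[:,0]>=a)&(q[:,0]<b)]
        if len(k)>5: print(n,a,len(k),"dz pct1,5,20:",np.percentile(k[:,2],[1,5,20]).round(1),"mean xy low",k[k[:,2]<np.percentile(k[:,2],20)].mean(0).round(1))
E
python3 tip.py
python3 -m jog '[[[0,0,0],[0,0,0],-1],[[0,0,0],[0,0,0],-1],[[0,0,0],[0,0,0],-1],[[0,0,0],[0,0,0],-1],[[0,0,0],[0,0,0],-1],[[0,0,0],[0,0,0],-1]]'|grep -E "clock|width"
python3 tip.py
```

```text
[605.7 219.8  14.3] -0.06625683864607004 [ 1.2 -0.6  0.7]
wrist -65 5741 dz pct1,5,20: [56.2 84.4 93.2] mean xy low [-19.4 -11.2  84.5]
wrist -10 3822 dz pct1,5,20: [49.  55.5 76.2] mean xy low [ 0.3 -7.9 62.6]
wrist 10 5785 dz pct1,5,20: [57.6 85.4 93.3] mean xy low [19.4 -8.  85.4]
side -65 102 dz pct1,5,20: [47.9 51.9 63.1] mean xy low [-13.9  -1.9  55.7]
side -10 40 dz pct1,5,20: [76.8 82.6 85.8] mean xy low [ 0.1 10.1 82.3]
side 10 28 dz pct1,5,20: [87.6 88.3 91.3] mean xy low [19.2 12.9 89.2]
clock: 6.05
gripper_width: 84.6
[605.7 219.8  14.3] 84.63336347624173 [-0.1 -0.6  0.1]
wrist -65 6375 dz pct1,5,20: [56.5 63.5 80.2] mean xy low [-44.7  -7.2  69.2]
wrist 10 6657 dz pct1,5,20: [56.3 63.6 80.9] mean xy low [43.5  0.9 69.6]
side -65 50 dz pct1,5,20: [63.3 64.8 71.1] mean xy low [-56.1  -5.5  65.8]
side 10 94 dz pct1,5,20: [54.2 55.7 63.2] mean xy low [41.7  2.4 58.1]
```

```bash
python3 -m jog '[[[0,-0.015,-0.15],[0,0,0],-1],[[0,-0.015,-0.3],[0,0,0],-1],[[0,-0.015,-0.38],[0,0,0],-1],[[0,-0.015,-0.43],[0,0,0],-1],[[0,-0.015,-0.43],[0,0,0],-1]]'
python3 tip.py
```

```text
clock: 6.65
position: [605.2, 218.0, -29.7]
ee_rot: [0.738, -0.675, -0.0, 0.001]
contact_force: [-0.8, 0.2, -0.1]
gripper_width: 85.2
grasp_force: 0.0
[605.2 218.  -29.7] 85.22144684552207 [-0.8  0.2 -0.1]
wrist -65 6267 dz pct1,5,20: [57.4 64.5 81.2] mean xy low [-44.9  -7.   70.1]
wrist 10 6477 dz pct1,5,20: [57.  64.2 81.3] mean xy low [43.9  1.  70. ]
side -65 48 dz pct1,5,20: [61.4 65.9 73.1] mean xy low [-55.9  -4.9  67.9]
side 10 84 dz pct1,5,20: [52.5 55.2 63. ] mean xy low [42.4  2.9 57.4]
```

```bash
python3 -m jog '[[[0,0,0],[0,0,0],0.3],[[0,0,0],[0,0,0],0.3],[[0,0,0],[0,0,0],0.6],[[0,0,0],[0,0,0],1],[[0,0,0],[0,0,0],1],[[0,0,0],[0,0,0],1],[[0,0,0],[0,0,0],1]]'
```

```text
clock: 7.45
position: [606.1, 218.5, -28.3]
ee_rot: [0.738, -0.675, 0.0, -0.0]
contact_force: [-0.4, 0.7, 1.3]
gripper_width: 10.6
grasp_force: 60.7
```

```bash
python3 -m jog '[[[0,0,0.15],[0,0,0],1],[[0,0,0.4],[0,0,0],1],[[0,0,0.7],[0,0,0],1],[[0,0,1],[0,0,0],1],[[0,0,1],[0,0,0],1]]' | head -2
python3 -m jog '[[[0,-0.3,0.2],[0,0,0],1],[[0,-0.65,0.2],[0,0,-0.01],1],[[0,-1,0.2],[0,0,-0.02],1],[[0,-1,0.2],[0,0,-0.02],1]]' | head -2
python3 -m jog '[[[0,-0.35,0],[0,0,0],1],[[0,-0.7,0],[0,0,-0.01],1],[[0,-1,0],[0,0,-0.02],1],[[0,-1,0],[0,0,-0.02],1]]' | head -2
python3 -m jog '[[[0,-0.35,0],[0,0,0],1],[[0,-0.7,0],[0,0,-0.004],1],[[0,-1,0],[0,0,-0.008],1],[[0,-1,0],[0,0,-0.008],1]]' | head -2
python3 -m jog '[[[0.1,-0.35,0],[0,0,0],1],[[0.2,-0.7,0],[0,0,0],1],[[0.3,-1,0],[0,0,0],1],[[0.3,-1,0],[0,0,0],1]]' | head -2
python3 -m jog '[[[0,0,0],[0,-0.03,0],1],[[0,0,0],[0,-0.06,0],1],[[0,0,0],[0,-0.1,0],1],[[0,0,0],[0,-0.1,0],1],[[0,0,0],[0,-0.1,0],1]]'
python3 - <<'E'
from bench import *
from h import *
s=read_state();M=Ro.from_quat(s["ee_rot"]).as_matrix();print(s["joints"].round(2),s["contact_force"].round(1),M.round(3).tolist())
g=get_image("wrist");cv2.imwrite("pics/w5.png",g["frame"][:,:,::-1]);np.savez("w5.npz",**g)
E
```

```text
clock: 7.95
position: [608.8, 219.8, 77.2]
clock: 8.35
position: [604.1, 114.5, 90.8]
clock: 8.75
position: [604.6, 15.5, 90.6]
clock: 9.15
position: [605.1, -83.8, 90.7]
clock: 9.55
position: [636.6, -183.6, 90.4]
clock: 10.05
position: [635.7, -180.5, 91.5]
ee_rot: [-0.7, 0.707, -0.073, 0.074]
contact_force: [0.5, 0.8, -0.7]
gripper_width: 11.2
grasp_force: 60.1
[-0.04  0.43 -0.21 -0.01 -0.72  0.03] [ 0.5  0.8 -0.7] [[-0.01, -0.978, 0.207], [-1.0, 0.01, 0.0], [-0.002, -0.207, -0.978]]
```

View pics/w5.png

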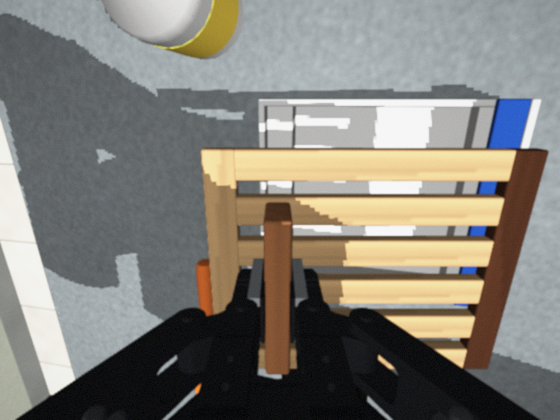

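The grate is held level with the jaws: rail at (278,290), dark edge on the right at about (515,260), tray below. I'll measure its pose in the hand from depth.

Run:
```python
from bench import *
from h import *
s=read_state();p=s["position"];M=Ro.from_quat(s["ee_rot"]).as_matrix();B=np.c_[-M[:,1],M[:,0]*-1,-M[:,2]]
B=np.c_[-M[:,1],np.cross(-M[:,2],-M[:,1]),-M[:,2]]
g=dict(np.load("w5.npz"));C=cloud(g);H=hsv(g);D=(C-p)@B   # hand-aligned grate-like frame, origin TCP
m=(H[...,0]<25)&(H[...,1]>70)&(C[...,2]>60)&(abs(D[...,1])<90)
q=D[m];top=q[(abs(q[:,2]-36.5)<10)&(q[:,0]<-20)]
A=np.c_[top[:,:2],np.ones(len(top))];k=np.linalg.lstsq(A,top[:,2],rcond=None)[0];r=abs(A@k-top[:,2])<2
k=np.linalg.lstsq(A[r],top[r,2],rcond=None)[0];print("top plane",k,"at x=-45:",k@[-45,0,1])
print("minrect",cv2.minAreaRect(q[abs(q[:,2]-36.5)<8][:,:2].astype(np.float32)))
rl=q[q[:,2]>58];print("rail",cv2.minAreaRect(rl[:,:2].astype(np.float32)),np.percentile(rl[:,2],[50,95]))
dk=(H[...,2]<110)&m;e=D[dk];e=e[(abs(e[:,2]-36.5)<8)&(e[:,0]<-90)];print("dark x",np.percentile(e[:,0],[2,98]),"y",np.percentile(e[:,1],[1,99]))
# tray check
b=(H[...,0]>100)&(H[...,0]<130)&(H[...,1]>120)&(C[...,2]<60);print("lip",C[b].mean(0),np.percentile(C[b][:,:],[1,99],axis=0).round(1).tolist())
```

```text
top plane [-7.44435824e-04 -1.55588126e-03  3.64881312e+01] at x=-45: 36.52163084163159
minrect ((-46.550865173339844, 1.4605560302734375), (131.0713348388672, 162.4821319580078), 89.79045104980469)
rail ((-1.0050239562988281, -18.718353271484375), (86.80953979492188, 95.26219177246094), 42.07390594482422) [ 64.71589473 121.18670796]
dark x [-126.41377559  -93.40211118] y [-62.49243204  63.48676169]
lip [ 498.16594901 -236.29750293   41.93362539] [[488.0, -265.7, 39.0], [506.1, -118.6, 43.9]]
```

```bash
cat > plan.py <<'E'
from bench import *
from h import *
import sys
s=read_state();p=s["position"];print("now",p.round(1))
Y=Ro.from_euler('z',-0.75,degrees=True)
def tcp(cx,cz,th):
    B=(Y*Ro.from_euler('y',-th,degrees=True)).as_matrix()
    return np.array([573,-192.3,0])+Y.apply([cx,0,cz])-B@[-127,1,28.5]
a=None
for cx,cz,th in [(-53,60,12),(-53,22,12),(-81,22,12),(-81,22,9),(-81,22,6),(-81,21.5,3),(-81,21,0),(-81,20.3,0)]:
    t=tcp(cx,cz,th);print((cx,cz,th),t.round(1),"d/100 from now",((t-p)/100).round(3),"from prev",None if a is None else ((t-a)/100).round(3));a=t
E
python3 plan.py
```

```text
now [ 636.5 -180.7   91.7]
(-53, 60, 12) [ 650.1 -194.3   58.5] d/100 from now [ 0.136 -0.136 -0.332] from prev None
(-53, 22, 12) [ 650.1 -194.3   20.5] d/100 from now [ 0.136 -0.136 -0.712] from prev [ 0.    0.   -0.38]
(-81, 22, 12) [ 622.1 -193.9   20.5] d/100 from now [-0.144 -0.132 -0.712] from prev [-0.28   0.004  0.   ]
(-81, 22, 9) [ 621.9 -193.9   13.7] d/100 from now [-0.147 -0.132 -0.78 ] from prev [-0.003  0.    -0.068]
(-81, 22, 6) [ 621.3 -193.9    6.9] d/100 from now [-0.153 -0.132 -0.848] from prev [-0.006  0.    -0.068]
(-81, 21.5, 3) [ 6.203e+02 -1.939e+02 -3.000e-01] d/100 from now [-0.162 -0.132 -0.92 ] from prev [-0.01   0.    -0.072]
(-81, 21, 0) [ 619.  -193.9   -7.5] d/100 from now [-0.176 -0.132 -0.992] from prev [-0.013  0.    -0.072]
(-81, 20.3, 0) [ 619.  -193.9   -8.2] d/100 from now [-0.176 -0.132 -0.999] from prev [ 0.     0.    -0.007]
```

```bash
python3 -m jog '[[[0.136,-0.136,0],[0,0,-0.001],1],[[0.136,-0.136,-0.15],[0,0,-0.001],1],[[0.136,-0.136,-0.33],[0,0,-0.001],1],[[0.136,-0.136,-0.5],[0,0,-0.001],1],[[0.136,-0.136,-0.63],[0,0,-0.001],1],[[0.136,-0.136,-0.71],[0,0,-0.001],1],[[0.136,-0.136,-0.71],[0,0,-0.001],1],[[0.136,-0.136,-0.71],[0,0,-0.001],1]]'
python3 plan.py | head -4
python3 - <<'E'
from bench import *
from h import *
s=read_state();p=s["position"];M=Ro.from_quat(s["ee_rot"]).as_matrix();B=np.c_[-M[:,1],np.cross(-M[:,2],-M[:,1]),-M[:,2]]
print("corner world",p+B@[-127,1,28.5])
g=get_image("wrist");C=cloud(g);H=hsv(g);D=(C-p)@B
m=(H[...,0]<25)&(H[...,1]>70)&(H[...,2]<110)&(abs(D[...,2]-36.5)<8)&(D[...,0]<-95);q=C[m]
print("dark top edge meas min x",np.percentile(q[:,0],2),"z there",q[q[:,0]<np.percentile(q[:,0],10)][:,2].mean(),"y",np.percentile(q[:,1],[1,99]))
b=(H[...,0]>100)&(H[...,0]<130)&(H[...,1]>120)&(C[...,2]<60);print("lip",b.sum(),np.percentile(C[b],[2,98],axis=0).round(1).tolist())
t=get_image("side");cv2.imwrite("pics/s6.png",cv2.resize(t["frame"][130:250,250:410,::-1],(800,600),interpolation=cv2.INTER_CUBIC))
E
```

```text
clock: 10.9
position: [650.0, -195.3, 20.8]
ee_rot: [-0.698, 0.708, -0.074, 0.074]
contact_force: [0.4, 0.1, -1.8]
gripper_width: 10.6
grasp_force: 60.1
now [ 650.  -195.3   20.8]
(-53, 60, 12) [ 650.1 -194.3   58.5] d/100 from now [0.001 0.01  0.377] from prev None
(-53, 22, 12) [ 650.1 -194.3   20.5] d/100 from now [ 0.001  0.01  -0.003] from prev [ 0.    0.   -0.38]
(-81, 22, 12) [ 622.1 -193.9   20.5] d/100 from now [-0.279  0.014 -0.003] from prev [-0.28   0.004  0.   ]
corner world [ 519.92250061 -192.58690083   22.16852761]
dark top edge meas min x 518.9639222024829 z there 30.104537667590595 y [-256.48099339 -130.30245772]
lip 3395 [[490.7, -195.5, 38.7], [506.9, -117.9, 43.2]]
```

View pics/s6.png

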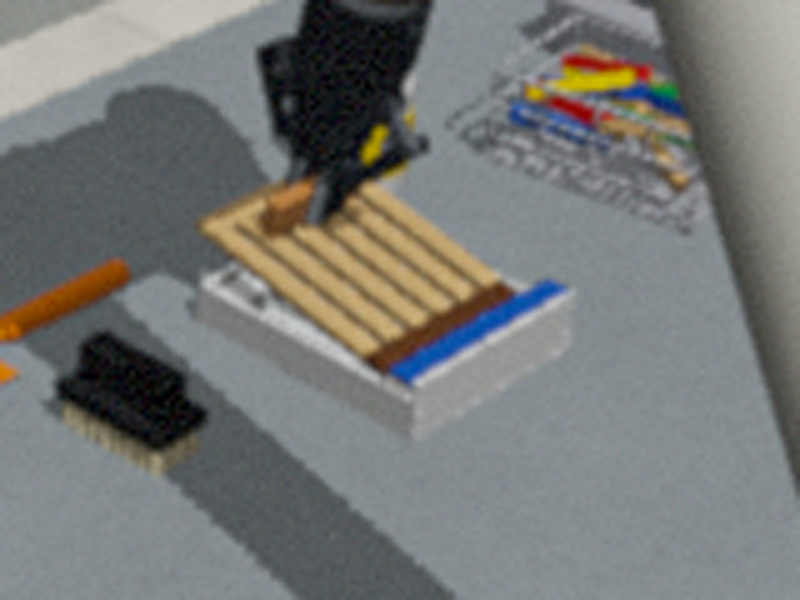

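The dark edge now sits level in front of the blue lip (edge around (440,330)) with the other edge raised. Next I slide it under.

```bash
python3 -m jog '[[[-0.05,0.01,0],[0,0,0],1],[[-0.1,0.01,0],[0,0,0],1],[[-0.15,0.01,0],[0,0,0],1],[[-0.2,0.01,0],[0,0,0],1],[[-0.25,0.012,0],[0,0,0],1],[[-0.28,0.014,0],[0,0,0],1],[[-0.28,0.014,0],[0,0,0],1],[[-0.28,0.014,0],[0,0,0],1]]'
python3 plan.py
```

```text
clock: 11.8
position: [621.5, -193.9, 20.4]
ee_rot: [-0.698, 0.708, -0.074, 0.074]
contact_force: [0.0, -0.9, -2.4]
gripper_width: 10.9
grasp_force: 60.1
now [ 621.5 -193.9   20.4]
(-53, 60, 12) [ 650.1 -194.3   58.5] d/100 from now [ 0.286 -0.004  0.381] from prev None
(-53, 22, 12) [ 650.1 -194.3   20.5] d/100 from now [ 0.286 -0.004  0.001] from prev [ 0.    0.   -0.38]
(-81, 22, 12) [ 622.1 -193.9   20.5] d/100 from now [ 0.006 -0.     0.001] from prev [-0.28   0.004  0.   ]
(-81, 22, 9) [ 621.9 -193.9   13.7] d/100 from now [ 0.004 -0.    -0.067] from prev [-0.003  0.    -0.068]
(-81, 22, 6) [ 621.3 -193.9    6.9] d/100 from now [-0.002 -0.    -0.135] from prev [-0.006  0.    -0.068]
(-81, 21.5, 3) [ 6.203e+02 -1.939e+02 -3.000e-01] d/100 from now [-0.012  0.    -0.208] from prev [-0.01   0.    -0.072]
(-81, 21, 0) [ 619.  -193.9   -7.5] d/100 from now [-0.025  0.    -0.279] from prev [-0.013  0.    -0.072]
(-81, 20.3, 0) [ 619.  -193.9   -8.2] d/100 from now [-0.025  0.    -0.286] from prev [ 0.     0.    -0.007]
```

Free of contact. I'll swing it down about the hooked edge (+12° about y in total).

```bash
python3 -m jog '[[[0.002,0,-0.034],[0,0.0125,0],1],[[0.001,0,-0.068],[0,0.025,0],1],[[0,0,-0.1],[0,0.0375,0],1],[[-0.004,0,-0.136],[0,0.05,0],1],[[-0.008,0,-0.172],[0,0.0625,0],1],[[-0.013,0,-0.206],[0,0.075,0],1],[[-0.02,0,-0.24],[0,0.0875,0],1],[[-0.027,0,-0.272],[0,0.0995,0],1],[[-0.027,0,-0.28],[0,0.0995,0],1],[[-0.027,0,-0.283],[0,0.0995,0],1],[[-0.027,0,-0.283],[0,0.0995,0],1]]'
python3 plan.py | tail -1
python3 - <<'E'
from bench import *
from h import *
g=get_image("wrist");C=cloud(g);H=hsv(g)
m=(H[...,0]<25)&(H[...,1]>70)&(abs(C[...,2]-28)<9)&(abs(C[...,0]-573)<100)&(abs(C[...,1]+192)<80);q=C[m]
o=q[(q[:,0]<615)&(abs(q[:,2]-28)<6)];A=np.c_[o[:,0]-573,o[:,1]+192.3,np.ones(len(o))];print("top plane slope x,y,z0",np.linalg.lstsq(A,o[:,2],rcond=None)[0].round(4))
print("x,y ext",np.percentile(q[:,:2],[.5,99.5],axis=0).round(1).tolist())
E
```

```text
clock: 12.9
position: [618.4, -193.9, -8.0]
ee_rot: [-0.702, 0.712, -0.0, 0.0]
contact_force: [-0.8, 0.4, -2.0]
gripper_width: 10.9
grasp_force: 60.1
(-81, 20.3, 0) [ 619.  -193.9   -8.2] d/100 from now [ 0.006 -0.    -0.002] from prev [ 0.     0.    -0.007]
top plane slope x,y,z0 [ 1.70000e-03 -6.90000e-03  2.79652e+01]
x,y ext [[498.9, -257.6], [652.2, -130.8]]
```

```bash
python3 -m jog '[[[0,0,-0.004],[0,0,0],1],[[0,0,-0.008],[0,0,0],1],[[0,0,-0.008],[0,0,0],1]]' | grep -E "pos|contact"
python3 -m jog '[[[0,0,-0.004],[0,0,0],1],[[0,0,-0.008],[0,0,0],1],[[0,0,-0.008],[0,0,0],1]]' | grep -E "pos|contact"
```

```text
position: [618.4, -193.9, -8.3]
contact_force: [-2.2, -0.2, 1.1]
position: [618.4, -193.9, -8.3]
contact_force: [-2.3, 1.4, 6.9]
```

Seated, with the load taken by the ledges. Releasing.

```bash
python3 -m jog '[[[0,0,0.006],[0,0,0],1],[[0,0,0.006],[0,0,0],0.8],[[0,0,0.006],[0,0,0],0.5],[[0,0,0.006],[0,0,0],0.2],[[0,0,0.006],[0,0,0],0.2],[[0,0,0.006],[0,0,0],0.2]]' 
python3 -m jog '[[[0,0,0.1],[0,0,0],0.2],[[0,0,0.3],[0,0,0],0.2],[[0,0,0.6],[0,0,0],0],[[0,0,1],[0,0,0],-1],[[0,0,1],[0,0,0],-1],[[0,0,1],[0,0,0],-1]]'
python3 - <<'E'
from bench import *
from h import *
g=get_image("wrist");C=cloud(g);H=hsv(g);cv2.imwrite("pics/w7.png",g["frame"][:,:,::-1])
m=(H[...,0]<25)&(H[...,1]>70)&(abs(C[...,2]-28)<12)&(abs(C[...,0]-573)<100)&(abs(C[...,1]+192)<80);q=C[m]
o=q[(q[:,0]<605)&(abs(q[:,2]-28)<6)];A=np.c_[o[:,0]-573,o[:,1]+192.3,np.ones(len(o))];print("slope x,y,z0",np.linalg.lstsq(A,o[:,2],rcond=None)[0].round(4))
print("ext",np.percentile(q[:,:2],[.5,99.5],axis=0).round(1).tolist())
f=q[q[:,0]>640];print("far z",np.median(f[:,2]))
E
```

```text
clock: 14.15
position: [618.7, -193.9, -9.3]
ee_rot: [-0.702, 0.712, -0.001, 0.0]
contact_force: [-0.2, -0.4, 0.4]
gripper_width: 34.0
grasp_force: 0.0
clock: 14.75
position: [619.5, -193.9, 93.1]
ee_rot: [-0.702, 0.712, -0.002, 0.002]
contact_force: [0.2, -1.1, -0.9]
gripper_width: 83.6
grasp_force: 0.0
slope x,y,z0 [ 8.000e-04 -3.000e-03  2.796e+01]
ext [[502.3, -257.0], [652.6, -127.3]]
far z 28.105363462177184
```

View pics/w7.png

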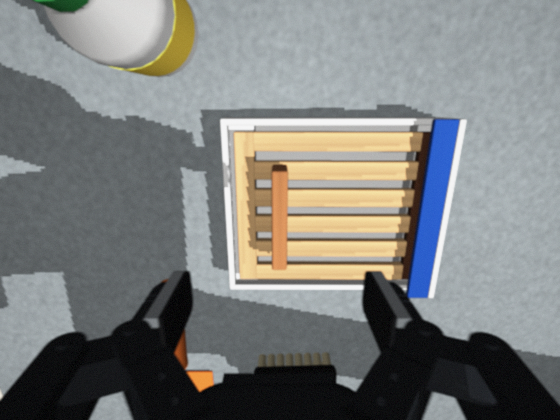

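The grate lies flat inside the walls with its dark edge under the blue lip (437,210). It is level (top at z≈28 at both ends). Next is the brush, which needs the tool turned 90°.

```bash
python3 -m jog '[[[-0.08,0.3,0],[0,0,-0.07],-1],[[-0.08,0.6,0],[0,0,-0.14],-1],[[-0.08,0.97,0],[0,0,-0.21],-1],[[-0.08,0.97,0],[0,0,-0.28],-1],[[-0.08,0.97,0],[0,0,-0.35],-1],[[-0.08,0.97,0],[0,0,-0.375],-1],[[-0.08,0.97,0],[0,0,-0.375],-1]]' | head -3
python3 -m jog '[[[-0.08,0.3,0],[0,0,-0.07],-1],[[-0.08,0.6,0],[0,0,-0.14],-1],[[-0.08,0.97,0],[0,0,-0.21],-1],[[-0.08,0.97,0],[0,0,-0.28],-1],[[-0.08,0.97,0],[0,0,-0.35],-1],[[-0.08,0.97,0],[0,0,-0.369],-1],[[-0.08,0.97,0],[0,0,-0.369],-1]]' | head -3
python3 - <<'E'
from bench import *
from h import *
s=read_state();M=Ro.from_quat(s["ee_rot"]).as_matrix();print(s["position"].round(1),s["joints"].round(2),M[:,1].round(3))
g=get_image("wrist");C=cloud(g);Z=C[...,2];H=hsv(g)
n=(abs(C[...,0]-603)<60)&(abs(C[...,1])<40)
w=big(n&(Z>48)&(Z<63));print("rib",w.sum(),cv2.minAreaRect(C[w][:,:2].astype(np.float32)),np.median(Z[w]))
w=big(n&(Z>22)&(Z<63));print("brush",cv2.minAreaRect(C[w][:,:2].astype(np.float32)))
E
```

```text
clock: 15.5
position: [609.7, -96.7, 89.6]
ee_rot: [-0.376, 0.926, -0.0, -0.001]
clock: 16.2
position: [602.0, 0.1, 90.1]
ee_rot: [-0.0, 1.0, -0.001, -0.001]
[6.02e+02 1.00e-01 9.01e+01] [ 0.27  0.44 -0.19  0.   -0.95 -1.84] [-0.     1.    -0.001]
rib 2576 ((602.4509887695312, 1.9048643112182617), (69.29625701904297, 21.80276870727539), 1.3633041381835938) 57.87884589444467
brush ((602.29248046875, 1.6943492889404297), (84.00332641601562, 44.278987884521484), 1.6353193521499634)
```

```bash
python3 -m jog '[[[0.004,0.014,-0.3],[0,0,0.0125],-1],[[0.004,0.014,-0.6],[0,0,0.0125],-1],[[0.004,0.014,-0.8],[0,0,0.0125],-1],[[0.004,0.014,-0.92],[0,0,0.0125],-1],[[0.004,0.014,-0.96],[0,0,0.0125],-1],[[0.004,0.014,-0.96],[0,0,0.0125],-1]]' 
python3 -m jog '[[[0,0,0],[0,0,0],-0.3],[[0,0,0],[0,0,0],0],[[0,0,0],[0,0,0],0.3],[[0,0,0],[0,0,0],0.6],[[0,0,0],[0,0,0],1],[[0,0,0],[0,0,0],1],[[0,0,0],[0,0,0],1]]'
```

```text
clock: 16.85
position: [603.1, 1.4, -5.1]
ee_rot: [-0.013, 1.0, -0.001, -0.0]
contact_force: [0.3, -0.5, 0.5]
gripper_width: 85.3
grasp_force: 0.0
clock: 17.55
position: [603.6, 1.7, -4.3]
ee_rot: [-0.013, 1.0, -0.0, 0.0]
contact_force: [-0.3, 0.7, 4.0]
gripper_width: 20.8
grasp_force: 59.2
```

```bash
python3 -m jog '[[[0,0,0.15],[0,0,0],1],[[0,0,0.4],[0,0,0],1],[[0,0,0.7],[0,0,0],1],[[0,0,0.9],[0,0,0],1],[[0,0,0.9],[0,0,0],1]]'  | grep -E "pos|width|contact"
python3 -m jog '[[[-0.1,-0.3,0],[0,0,0],1],[[-0.2,-0.65,0],[0,0,-0.01],1],[[-0.22,-0.97,0],[0,0,-0.019],1],[[-0.22,-0.97,0],[0,0,-0.019],1]]' | grep -E "pos|width"
python3 -m jog '[[[-0.1,-0.3,0],[0,0,0],1],[[-0.2,-0.65,0],[0,0,0],1],[[-0.22,-0.97,0],[0,0,0],1],[[-0.22,-0.97,0],[0,0,0],1],[[-0.22,-0.97,0],[0,0,0],1]]' | grep -E "pos|width|contact"
python3 - <<'E'
from bench import *
from h import *
s=read_state();p=s["position"];M=Ro.from_quat(s["ee_rot"]).as_matrix();print(p.round(1),M.round(3).tolist())
g=get_image("wrist");C=cloud(g);Z=C[...,2];H=hsv(g);cv2.imwrite("pics/w8.png",g["frame"][:,:,::-1])
b=(H[...,0]>12)&(H[...,0]<40)&(H[...,1]<140)&(abs(C[...,0]-559)<60)&(abs(C[...,1]+192)<40)&(Z>75)&(Z<125)
if b.sum()>20:
  print("bristles",b.sum(),np.percentile(C[b],[2,50,98],axis=0).round(1).tolist())
E
```

```text
position: [604.8, 1.8, 87.7]
contact_force: [0.7, -0.2, -1.1]
gripper_width: 20.5
position: [578.8, -98.4, 83.0]
gripper_width: 21.0
position: [558.2, -192.5, 83.6]
contact_force: [0.5, 0.5, -1.4]
gripper_width: 20.6
[ 558.2 -192.5   83.6] [[-1.0, 0.016, -0.003], [0.016, 1.0, -0.0], [0.003, -0.0, -1.0]]
bristles 586 [[515.4, -214.3, 88.5], [519.4, -187.1, 113.2], [554.5, -169.4, 119.8]]
```

View pics/w8.png

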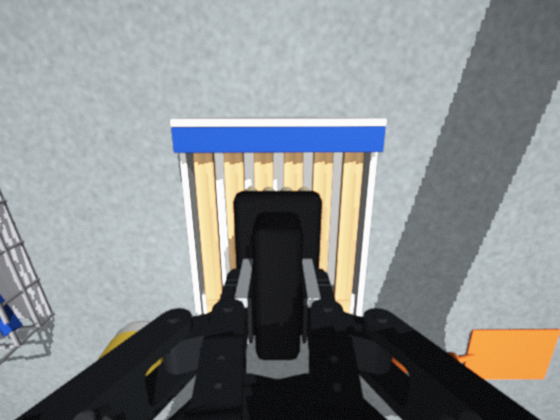

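The brush is held level (body around (278,240)) and centred between the lip and where the rail is. Lowering to just above the slats, then creeping down.

```bash
python3 -m jog '[[[0,0,-0.2],[0,0,0],1],[[0,0,-0.4],[0,0,0],1],[[0,0,-0.52],[0,0,0],1],[[0,0,-0.57],[0,0,0],1],[[0,0,-0.58],[0,0,0],1],[[0,0,-0.58],[0,0,0],1]]'  | grep -E "pos|contact"
for i in 1; do python3 -m jog '[[[0,0,-0.005],[0,0,0],1],[[0,0,-0.01],[0,0,0],1],[[0,0,-0.01],[0,0,0],1]]' | grep -E "pos|contact"; done
python3 -m jog '[[[0,0,-0.005],[0,0,0],1],[[0,0,-0.01],[0,0,0],1],[[0,0,-0.01],[0,0,0],1]]' | grep -E "pos|contact"
```

```text
position: [559.6, -192.3, 27.5]
contact_force: [-0.1, -0.4, -0.5]
position: [559.2, -192.5, 26.5]
contact_force: [-0.0, -0.1, -0.7]
position: [558.9, -192.5, 24.9]
contact_force: [-0.3, 0.6, -0.4]
```

```bash
python3 -m jog '[[[0,0,-0.005],[0,0,0],1],[[0,0,-0.01],[0,0,0],1],[[0,0,-0.01],[0,0,0],1]]' | grep -E "pos|contact"
python3 -m jog '[[[0,0,-0.004],[0,0,0],1],[[0,0,-0.006],[0,0,0],1],[[0,0,-0.006],[0,0,0],1]]' | grep -E "pos|contact"
```

```text
position: [558.9, -192.5, 23.9]
contact_force: [-0.3, -1.0, -1.2]
position: [559.0, -192.5, 23.7]
contact_force: [-1.0, 0.3, 2.1]
```

```bash
python3 -m jog '[[[0,0,0],[0,0,0],0.6],[[0,0,0],[0,0,0],0.4],[[0,0,0],[0,0,0],0.2],[[0,0,0],[0,0,0],0],[[0,0,0],[0,0,0],0],[[0,0,0],[0,0,0],0],[[0,0,0],[0,0,0],0]]' | grep -E "width|contact"
python3 -m jog '[[[0,0,0.1],[0,0,0],0],[[0,0,0.3],[0,0,0],0],[[0,0,0.65],[0,0,0],0],[[0,0,1],[0,0,0],0],[[0,0,1],[0,0,0],0],[[0,0,1],[0,0,0],0]]' | grep -E "clock|pos|width|contact"
python3 -m jog '[[[-0.5,0,0.3],[0,0,0],0],[[-1,0,0.6],[0,0,0],0],[[-1,0,0.6],[0,0,0],0],[[-1,0,0.6],[0,0,0],0],[[-1,0,0.6],[0,0,0],0],[[-1,0,0.6],[0,0,0],0]]' | grep -E "clock|pos|contact"
python3 - <<'E'
from bench import *
from h import *
t=get_image("side");C=cloud(t);Z=C[...,2];n=(abs(C[...,0]-559)<55)&(abs(C[...,1]+192)<45)
cv2.imwrite("pics/s9.png",cv2.resize(t["frame"][130:250,250:410,::-1],(800,600),interpolation=cv2.INTER_CUBIC))
print("brush top z",np.percentile(Z[n],[90,98]))
g=get_image("wrist");C=cloud(g);Z=C[...,2];n=(abs(C[...,0]-565)<60)&(abs(C[...,1]+192)<60)&(hsv(g)[...,2]<60)&(Z>48)&(Z<100)
if n.sum()>50: print("brush",cv2.minAreaRect(C[big(n)][:,:2].astype(np.float32)),np.percentile(C[big(n)][:,2],90))
E
```

```text
contact_force: [-0.0, 0.4, -1.0]
gripper_width: 43.0
clock: 22.1
position: [559.5, -192.4, 125.0]
contact_force: [0.1, 0.4, -0.5]
gripper_width: 42.5
clock: 22.7
position: [459.1, -192.3, 182.2]
contact_force: [0.5, -0.2, -0.4]
brush top z [82.94700095 87.24233685]
brush ((565.8331298828125, -191.80569458007812), (75.43250274658203, 100.42755889892578), 88.31494903564453) 86.35931831925943
```

View pics/s9.png

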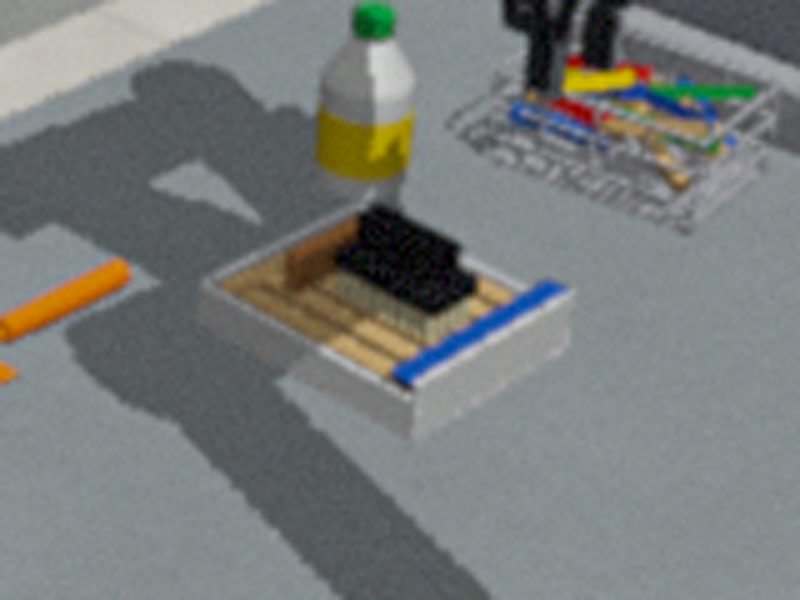

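The grate lies flat under the lip and the brush stands upright on the slats at about (410,270). The gripper is clear and the other objects are undisturbed.

```bash
python3 -c "
from bench import *
print(job_done())"
```

```text
the job is handed in; nothing more can be done
None
```

The grate is hooked under the lip and lying flat on its ledges, the brush is standing bristles down on the slats, and the job was handed in at about 23 s; my first grip on the rail closed above it because the real fingertips sit about 44 mm higher than the reported TCP, and the second one held.

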